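# Bring the square tub round to the front of the sauce carousel

### The job

Turn the stiff wooden carousel by pressing and pushing on the bare rim of its platter, as often as needed, until the square tub stands in line with the brass pointer that sticks out from under the platter. Do not touch any of the containers on it, press with less than 40 N, and leave the jug, the carton and the can where they are; then let go.

Things in the scene. Friction and masses are not known exactly. Their poses are not given: they have to be found in the camera images.
- stand: Fixed dark steel foot of the carousel, a disc 150 mm across. Origin on the turning axis of the platter; z up. Its origin lies 0 to 10 mm below the bench's surface (it is let in), differently each time.
- platter: Flat wooden disc, 330 mm across, 18 mm thick, no lip; outer 40 mm bare. Origin on the axis in its underside, 34 mm above the stand's origin; top 52 mm above it. Turns endlessly either way on a stiff bearing (0.4 N m: 2.6 N along the rim), stays where left, never sinks or tilts. Fingertips pressed on the rim with 10 to 15 N drag it round by friction. A gripper leaning 20 to 30 degrees outwards clears the containers.
- pointer: Fixed flat brass tongue, 36 mm wide and 6 mm thick, with an arrow-shaped end 70 mm wide. It starts under the platter and sticks out from the platter's edge by about 85 mm, low over the bench (its top is 21 mm above the stand's origin). Origin on the turning axis of the platter, level with the stand's origin; the tongue points along its own -x, roughly towards the robot.
- tub: The only square container on the platter: a tub with sides of 68 mm and a square lid, 110 mm tall, about 0.45 kg, standing loose on the platter with its middle about 78 mm (72 to 84) from the turning axis. Origin in the middle of its underside; z up. Its own yaw does not matter.
- jar_a: Round jar, 70 mm across, 110 mm tall, same colours as the tub, loose on the platter with its middle about 78 mm from the axis. Origin in the middle of its underside.
- jar_b: Round jar, 66 mm across, 105 mm tall, else as jar_a.
- jar_c: Round jar, 72 mm across, 112 mm tall, else as jar_a.
- jug: Bystander: plastic jug with cap and handle, 100 x 85 x 180 mm, on the bench to the left of the carousel. Origin in the middle of its underside.
- carton: Bystander: cardboard carton, 120 x 90 x 100 mm, on the bench to the right of the carousel. Origin in the middle of its underside.
- can: Bystander: metal can, 100 mm across, 115 mm tall, on the bench to the left of the carousel, farther out than the jug. Origin in the middle of its underside.
Mind the look-alikes: they are no part of the job. What is shaped like the jar_b but green or purple is not meant.

How it is judged:
By the outcome, as a careful person would: the job done as asked, in the order asked, and still so for the second after the job is handed in, with the robot touching nothing.
It also fails if it takes over 72 s, if anything falls off the work surface, if the arm or the gripper's body presses on something with over 40 N, if the wrist force passes 120 N, or if a joint passes its speed limit or range.

### The arm

A 7-joint arm with a two-finger parallel gripper is mounted at the origin on the work surface. World frame = base frame: x ahead of the robot, y to its left, z up, the work surface at z = 0. Lengths are in mm, angles in rad, forces in N, time in s.
With the tool pointing down it reaches from about 400 to 900 mm from the base axis. Payload 5.6 kg.
Tool frame: the origin (TCP) lies midway between the tips of the shut fingers; the grasp point (between the pads) lies 19 mm behind it; x points along the fingers, y is the direction in which the jaws open and shut, and the axes are right-handed (so a half turn about x gives the same grasp; the last joint's range is limited). The gripper opens to 92 mm and grips with 3 to 60 N. Pads are 20 mm wide; open, the fingers measure 128 mm over their backs; the gripper's body (75 mm by 189 mm) begins 69 mm behind the grasp point.
Start: joints at [-1.198, 0.468, -0.012, 1.603, 0.006, 1.071, -0.056], TCP at [262.59, 594.605, 214.592] pointing down, gripper open.
Joint ranges: [-2.53, 2.53], [-0.31, 2.02], [-1.57, 1.55], [0.28, 2.44], [-1.29, 4.43], [0.15, 1.84], [-2.92, 2.92]. Speed limits (rad/s): [2.57, 2.57, 3.14, 3.14, 3.14, 3.14, 3.14].

### API

Orientations are given as a rotation vector (axis times angle).
In Python, from cell import robot, grip, kin, viewer gives the robot as it stands. Calls block until the motion is done:
- robot.movep(position, orientation): joint-space move of the TCP to a pose.
- robot.servo_line(position, feed=150, rotation=None): straight line of the TCP; rotation=None keeps the orientation; feed is the mean speed in mm/s.
- robot.goto_joints(angles): joint-space move.
- grip(opening, newtons=None): opening from 0.0 (shut) to 1.0 (fully open); newtons is the grip in N (None keeps the last); returns when the fingers have stopped.
- robot.hold(seconds).
- kin.ik(position, orientation): joint angles nearest the present ones, or None.
- robot.observe(): the state.
- viewer.read_camera(name): name is "scene" or "side" or "wrist"; returns the picture (400x640x3 uint8, red, green, blue); there is no depth.
- viewer.camera_info(name): a dict with "camera_matrix" (3x3 intrinsics, pixels), "R" (3x3) and "t" (3): a world point X has camera coordinates R X + t. Camera axes: x right, y down, z forward; pixel columns grow to the right and rows downward; lengths in mm; the calibration is good to about 2 mm. A picture is of the moment at which its call begins: read the wrist's pose just before it. camera_info takes no time and is no camera call; for the wrist camera it gives the pose at the moment of the call.
A pose or a line that the arm cannot do raises robot.IKError and nothing moves.
- robot.job_done(): hands the job in, once; it reports no verdict.
Trained networks look in the newest picture that a camera, given by its name, has taken for a name from the list of things; names that differ only in an ending like _2 or _b are one class to them, and where a whole thing is asked for, a point or a joint stands for the part that bears it (a point fixed in the world has none). Each returns a list of dicts, best first, with "confidence" (0 to 1); they miss things now and then, are a little off and sometimes report something else, mostly with a low value. They report only what shows in the picture. A call takes as long as a camera call. They do not tell look-alikes from the thing itself.
- viewer.silhouettes(name, camera): "mask" (400x640 bool, what is visible of it).
- viewer.pinpoint(name, camera): "at" ([x, y, z] in mm, in the coordinates of the camera as it stood for that picture, good to about 4 mm: a listed point, or the origin of a listed thing).
The state is a dict: "t": time; "joints": joint angles; "joint_velocities": joint speeds; "joint_torque": joint torques, N m; "tcp_pos": TCP position; "tcp_rot": TCP orientation; "contact_force": force on the tool from outside, world axes, zero at the start; "wrist_torque": the same for the moment, N m; "grip_width": opening from 0.0 (shut) to 1.0 (fully open).
Only numpy, scipy, OpenCV 4.12 (cv2) and the standard library are available. Lean on these libraries where they do the work, as an engineer would, in place of code of your own. Each camera call takes 0.05 s, during which the arm holds its last target.

## Working session

There is one attempt and no reset: what is moved stays moved. The work goes in short steps, each a Python script; the robot and the scene stay as the last script left them, time stands still between calls to the robot, and variables do not carry over. Pictures are saved under pics/ and viewed, and the job is handed in when it is done.

```bash
ls; mkdir -p pics; python3 - <<'E'
from cell import robot, grip, kin, viewer
import cv2,numpy as np
for n in ["scene","side","wrist"]:
    im=viewer.read_camera(n); cv2.imwrite(f"pics/{n}0.png",im[:,:,::-1])
    i=viewer.camera_info(n); print(n,np.round(i["camera_matrix"],1).tolist(),np.round(i["R"],3).tolist(),np.round(i["t"],1))
o=robot.observe(); print({k:np.round(v,3) for k,v in o.items()})
E
```

```text
pics
scene [[389.9, 0.0, 320.5], [0.0, 389.9, 205.2], [0.0, 0.0, 1.0]] [[-0.609, 0.793, 0.013], [0.621, 0.487, -0.614], [-0.493, -0.366, -0.789]] [ 372.7 -334.1 1619.6]
side [[490.2, 0.0, 316.3], [0.0, 490.2, 202.7], [0.0, 0.0, 1.0]] [[0.751, -0.66, 0.02], [-0.387, -0.464, -0.797], [0.535, 0.591, -0.604]] [-446.8  267.4 1171.7]
wrist [[343.2, 0.0, 317.4], [0.0, 343.2, 197.3], [0.0, 0.0, 1.0]] [[0.404, 0.915, -0.002], [0.875, -0.385, 0.294], [0.268, -0.12, -0.956]] [-649.6  -34.3  392.6]
{'t': np.float64(0.15), 'joints': array([-1.198,  0.468, -0.012,  1.603,  0.006,  1.071, -0.056]), 'joint_velocities': array([ 0.   , -0.004, -0.   , -0.003, -0.   ,  0.   , -0.001]), 'joint_torque': array([-0.0000e+00, -5.2095e+01, -1.3000e-02, -2.4398e+01, -5.7000e-02,
        1.5000e-02,  0.0000e+00]), 'tcp_pos': array([262.429, 594.194, 213.874]), 'tcp_rot': array([ 0.325,  1.546, -0.327]), 'contact_force': array([ 0.71 , -0.453, -0.096]), 'wrist_torque': array([ 0.004, -0.007, -0.054]), 'grip_width': np.float64(1.003)}
```

View pics/scene0.png

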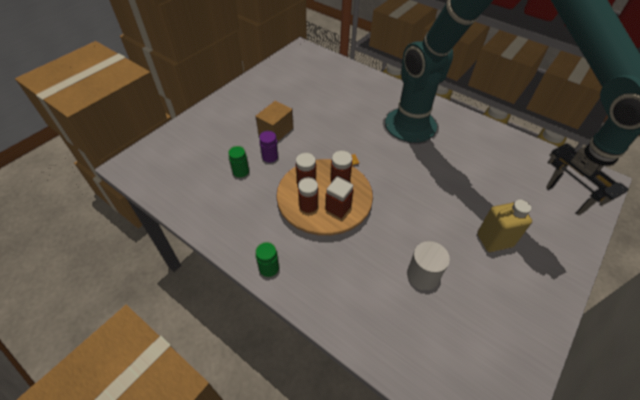

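View pics/side0.png

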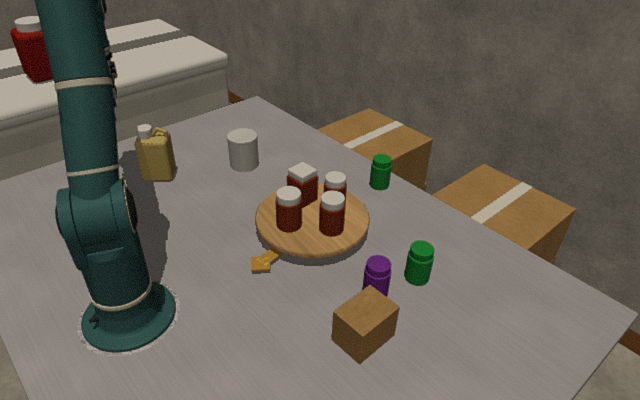

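View pics/wrist0.png

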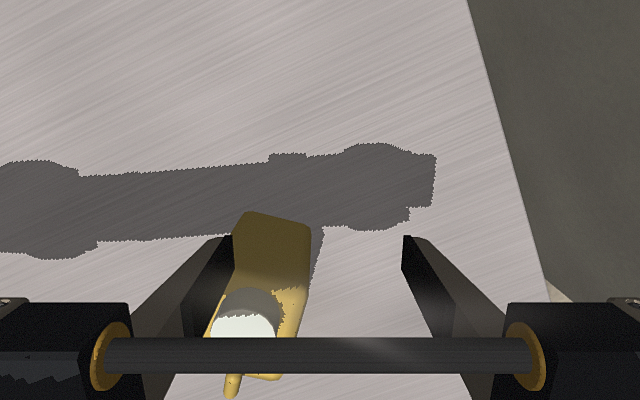

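Scene image: the platter is centred near (325,197). Candidates for the tub are the square white lid at (340,190), and the round jars at (306,163), (342,160) and (308,188). The green and purple look-alikes at (239,162), (269,147) and (267,260) stand on the bench. The pointer is at about (353,160). In the side image the square lid is at (302,172) and the pointer tip at (263,262). Next I'll measure these and take a close crop.

```bash
cat > h.py <<'E'
from cell import robot, grip, kin, viewer
import cv2,numpy as np
from scipy.spatial.transform import Rotation as Ro
def world(cam,p,info=None):
    i=info or viewer.camera_info(cam); return np.array(i["R"]).T@(np.array(p)-np.array(i["t"]))
def pix(cam,uv,z):
    i=viewer.camera_info(cam);R=np.array(i["R"]);c=-R.T@np.array(i["t"])
    d=R.T@np.linalg.inv(np.array(i["camera_matrix"]))@np.array([uv[0],uv[1],1.]); return c+d*(z-c[2])/d[2]
def proj(cam,X):
    i=viewer.camera_info(cam); q=np.array(i["camera_matrix"])@(np.array(i["R"])@np.array(X)+np.array(i["t"])); return q[:2]/q[2]
def pp(name,cam):
    return [(round(d["confidence"],2),np.round(world(cam,d["at"]),1).tolist()) for d in viewer.pinpoint(name,cam)]
E
python3 - <<'E'
from h import *
for c in ["scene","side"]:
    im=viewer.read_camera(c)
    for n in ["stand","platter","pointer","tub","jar_a","jug","carton","can"]: print(c,n,pp(n,c)[:5])
    u,v=(325,190) if c=="scene" else (305,215)
    cr=im[v-75:v+75,u-90:u+90]; cv2.imwrite(f"pics/{c}_crop.png",cv2.resize(cr,None,fx=4,fy=4,interpolation=cv2.INTER_CUBIC)[:,:,::-1])
E
```

```text
scene stand [(0.68, [547.2, -33.7, -5.5])]
scene platter [(0.95, [544.4, -37.8, 32.9])]
scene pointer [(0.32, [329.6, 498.9, -0.3])]
scene tub [(0.65, [568.3, 43.0, 48.2])]
scene jar_a [(0.9, [622.6, -367.8, -3.7]), (0.75, [496.8, -333.6, 3.3]), (0.71, [465.3, -27.1, 46.7]), (0.58, [626.9, -43.7, 48.8]), (0.56, [855.5, -11.9, 4.3])]
scene jug [(0.69, [329.1, 495.9, -0.0])]
scene carton [(0.62, [375.9, -412.1, -0.2])]
scene can [(0.73, [582.9, 379.4, -1.7]), (0.67, [546.8, -117.9, 52.0]), (0.55, [463.1, -27.8, 47.1])]
side stand [(0.67, [547.8, -36.8, -1.8])]
side platter [(0.7, [545.0, -33.7, 28.8]), (0.3, [588.0, 375.5, 5.7])]
side pointer []
side tub [(0.93, [568.6, 41.3, 47.2])]
side jar_a [(0.94, [550.7, -115.9, 46.4]), (0.86, [620.1, -38.6, 48.6]), (0.82, [497.3, -333.1, 1.9]), (0.8, [462.9, -28.9, 45.4]), (0.79, [620.7, -364.7, -2.2])]
side jug [(0.72, [333.8, 496.2, -3.5])]
side carton [(0.63, [376.8, -407.9, 2.9]), (0.25, [623.5, -40.1, 47.5])]
side can [(0.81, [587.3, 375.4, 5.0])]
```

View pics/side_crop.png

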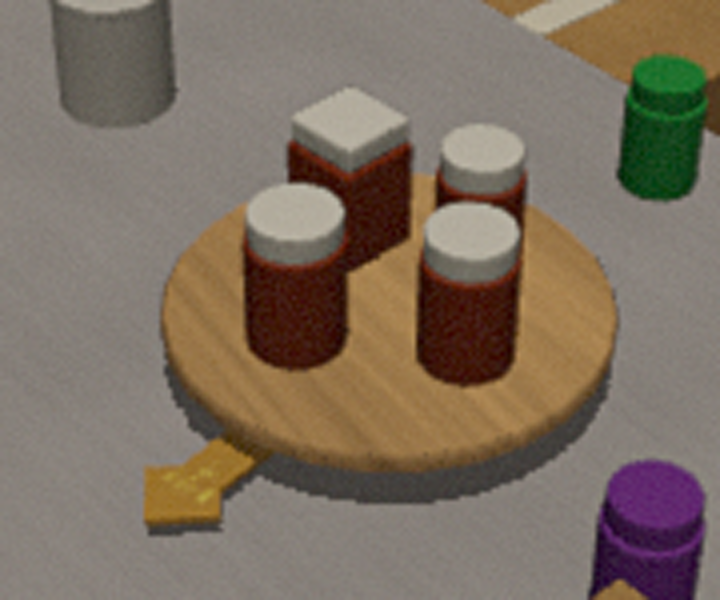

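View pics/scene_crop.png

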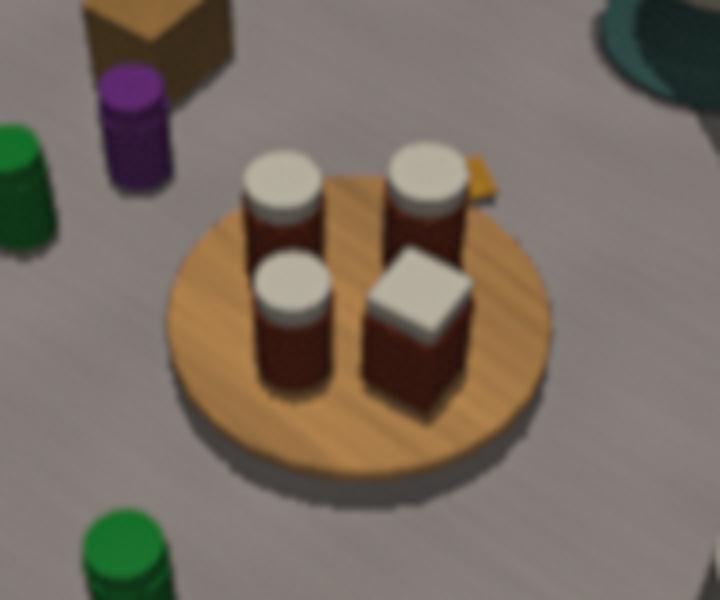

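```bash
python3 - <<'E'
from h import *
im=viewer.read_camera("side")
hsv=cv2.cvtColor(im,cv2.COLOR_RGB2HSV)
sub=np.zeros(im.shape[:2],bool); sub[245:278,245:290]=1
m=(hsv[...,1]>150)&(hsv[...,2]>110)&(hsv[...,0]<30)&(hsv[...,0]>15)&sub
ys,xs=np.where(m); print(len(xs))
P=np.array([pix("side",(x,y),16)[:2] for x,y in zip(xs,ys)])
for z in (13,19): print(pix("side",(261,263),z))
c=np.array([546,-35.5]); d=P-c; r=np.hypot(*d.T); a=np.degrees(np.arctan2(d[:,1],d[:,0]))%360
print(r.min(),r.max(),a.mean())
for lo in range(160,260,10):
    k=(r>=lo)&(r<lo+10)
    if k.any(): print(lo,k.sum(),a[k].min().round(1),a[k].max().round(1),((a[k].min()+a[k].max())/2).round(1))
# arrow outline
cnt=max(cv2.findContours(m.astype(np.uint8),0,2)[0],key=cv2.contourArea)
for p in cv2.approxPolyDP(cnt,1.5,True)[:,0]: print(p,pix("side",p,16)[:2].round(0))
big=cv2.resize(im[240:280,240:300],None,fx=12,fy=12,interpolation=cv2.INTER_CUBIC); cv2.imwrite("pics/ptr.png",big[:,:,::-1])
for c2 in ("scene","side"):
  viewer.read_camera(c2)
  print([[round(q["confidence"],2),world(c2,q["at"]).round()] for q in viewer.pinpoint("pointer",c2)])
  s=viewer.silhouettes("pointer",c2); print([(round(q["confidence"],2),np.argwhere(q["mask"]).mean(0)[::-1],q["mask"].sum()) for q in s])
E
```

```text
339
[336.17606575 -71.24900733  13.        ]
[332.74443588 -76.43286156  19.        ]
141.00966311361142 247.81244112718514 189.74440673702634
160 26 183.3 195.2 189.3
170 34 183.7 195.3 189.5
180 33 184.2 194.7 189.5
190 35 184.5 194.2 189.4
200 44 183.1 196.2 189.6
210 63 181.1 197.9 189.5
220 56 182.7 198.5 190.6
230 33 185.3 194.6 189.9
240 14 187.3 191.2 189.2
[277 254] [388. -74.]
[268 250] [379. -45.]
[260 257] [346. -54.]
[252 257] [330. -40.]
[251 269] [301. -75.]
[269 269] [ 337. -105.]
[269 262] [353. -84.]
[]
[(0.54, array([354.47058824, 159.94117647]), np.int64(51))]
[]
[(0.75, array([264.42494226, 259.76443418]), np.int64(433))]
```

View pics/ptr.png

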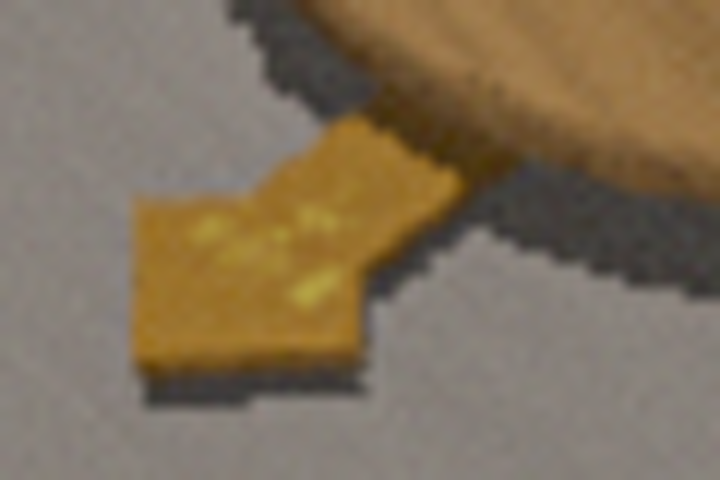

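Choice confirmed: the only square lid on the platter is the tub, at world (568,42), bearing about 74° from the axis at (546,-35.5). The pointer bears about 189.5°, so the tub needs about +115°. Next I'll check reach around the rim with an outward lean.

```bash
python3 - <<'E'
from h import *
robot.servo_line([262,594,330],feed=200)
grip(0.0,30)
P,R=pose(15,143,260,25)
robot.movep([P[0]-30,P[1]+160,330],R)
robot.movep(P,R)
robot.servo_line(pose(15,143,80,25)[0],feed=120)
o=robot.observe(); print(o["t"],o["tcp_pos"],o["contact_force"],np.round(o["joints"],2))
for n in ["wrist","side","scene"]:
    cv2.imwrite(f"pics/{n}1.png",viewer.read_camera(n)[:,:,::-1])
E
```

```text
Traceback (most recent call last):
cell.IKError: the arm cannot take that pose within its joint ranges
```

```bash
python3 - <<'E'
from h import *
print(robot.observe()["t"],np.round(robot.observe()["joints"],2))
for fl in (0,1):
  for phi in (15,45,75,105):
    for z in (53,120,200,260,320):
      a=kin.ik(*pose(phi,143,z,25,fl)); print(fl,phi,z,None if a is None else np.round(a,2).tolist())
E
```

```text
3.475 [-1.2   0.38 -0.01  1.47  0.    1.29 -0.05]
0 15 53 [-0.2, 0.95, 0.22, 1.21, -0.08, 1.42, 1.82]
0 15 120 [-0.21, 0.88, 0.23, 1.19, -0.08, 1.51, 1.83]
0 15 200 [-0.22, 0.81, 0.25, 1.14, -0.08, 1.63, 1.84]
0 15 260 [-0.22, 0.78, 0.27, 1.07, -0.07, 1.73, 1.85]
0 15 320 [-0.22, 0.75, 0.28, 0.99, -0.07, 1.84, 1.86]
0 45 53 [-0.32, 0.86, 0.09, 1.39, 0.16, 1.28, 2.04]
0 45 120 [-0.32, 0.78, 0.1, 1.37, 0.16, 1.37, 2.06]
0 45 200 [-0.32, 0.7, 0.11, 1.32, 0.16, 1.5, 2.08]
0 45 260 [-0.33, 0.66, 0.11, 1.26, 0.16, 1.6, 2.11]
0 45 320 [-0.33, 0.62, 0.12, 1.19, 0.16, 1.7, 2.13]
0 75 53 [-0.41, 0.72, -0.01, 1.68, 0.39, 1.06, 2.22]
0 75 120 [-0.41, 0.63, -0.01, 1.66, 0.37, 1.17, 2.26]
0 75 200 [-0.4, 0.53, -0.02, 1.61, 0.36, 1.3, 2.31]
0 75 260 [-0.41, 0.48, -0.02, 1.55, 0.35, 1.41, 2.35]
0 75 320 [-0.41, 0.43, -0.01, 1.48, 0.34, 1.51, 2.39]
0 105 53 [-0.48, 0.55, -0.06, 2.02, 0.65, 0.81, 2.36]
0 105 120 [-0.45, 0.44, -0.09, 1.99, 0.58, 0.93, 2.46]
0 105 200 [-0.44, 0.33, -0.1, 1.94, 0.52, 1.07, 2.56]
0 105 260 [-0.44, 0.25, -0.1, 1.88, 0.48, 1.18, 2.64]
0 105 320 [-0.45, 0.2, -0.1, 1.81, 0.46
[... 349 characters left out ...]
1 45 200 [-0.63, 0.77, 0.64, 1.35, -0.15, 1.48, -0.81]
1 45 260 [-0.63, 0.72, 0.65, 1.29, -0.12, 1.58, -0.81]
1 45 320 [-0.63, 0.68, 0.66, 1.22, -0.1, 1.68, -0.8]
1 75 53 [-0.77, 0.77, 0.51, 1.71, 0.01, 0.99, -0.61]
1 75 120 [-0.8, 0.68, 0.55, 1.69, 0.04, 1.1, -0.59]
1 75 200 [-0.83, 0.58, 0.59, 1.64, 0.06, 1.23, -0.57]
1 75 260 [-0.83, 0.52, 0.6, 1.59, 0.09, 1.34, -0.56]
1 75 320 [-0.84, 0.47, 0.61, 1.52, 0.12, 1.45, -0.54]
1 105 53 [-0.85, 0.58, 0.41, 2.04, 0.33, 0.69, -0.5]
1 105 120 [-0.86, 0.46, 0.42, 2.02, 0.34, 0.83, -0.46]
1 105 200 [-0.88, 0.33, 0.43, 1.96, 0.35, 1.0, -0.41]
1 105 260 [-0.91, 0.25, 0.45, 1.91, 0.35, 1.12, -0.38]
1 105 320 [-0.93, 0.19, 0.47, 1.84, 0.36, 1.25, -0.34]
```

```bash
python3 - <<'E'
from h import *
robot.movep(*pose(60,143,280,25))
robot.movep(*pose(15,143,220,25))
robot.servo_line(pose(15,143,80,25)[0],feed=120)
o=robot.observe(); print(o["t"],o["tcp_pos"],o["contact_force"],np.round(o["joints"],2))
for n in ["wrist","side","scene"]:
    cv2.imwrite(f"pics/{n}1.png",viewer.read_camera(n)[:,:,::-1])
E
```

```text
7.5833 [684.78495519   1.4683618   81.00730389] [-0.05635462  0.71072685 -0.07129729] [-0.19  0.92  0.19  1.2  -0.06  1.45  1.81]
```

View pics/side1.png

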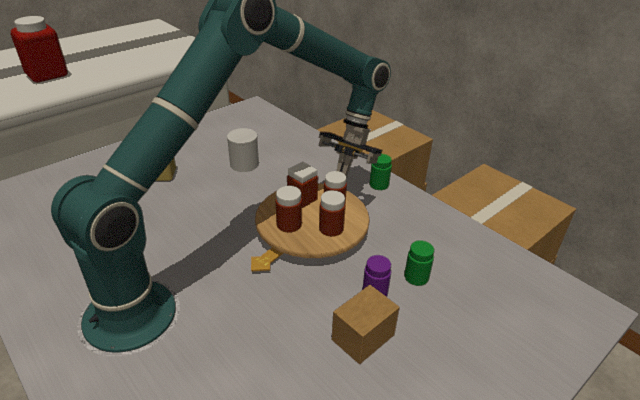

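View pics/scene1.png

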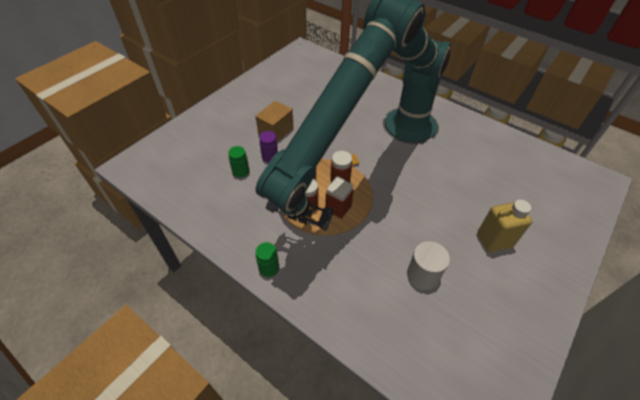

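View pics/wrist1.png

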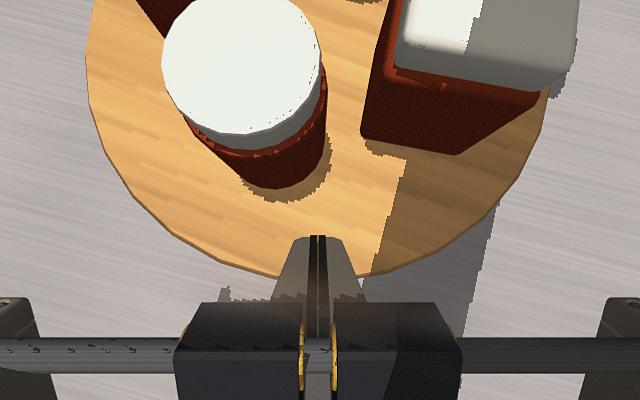

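Wrist view: the shut fingertips at (318,238) sit just inside the bare rim, clear of the jar's base (270,185) and the tub (445,140). Now I'll descend in force-checked steps.

```bash
python3 - <<'E'
from h import *
z=80
robot.servo_line(pose(15,143,58,25)[0],feed=60)
robot.hold(0.15); f0=robot.observe()["contact_force"]; print(f0)
z=58
while z>40:
    z-=1.0
    robot.servo_line(pose(15,143,z,25)[0],feed=15)
    o=robot.observe(); f=o["contact_force"]; 
    if f[2]>1.5: print(z,o["tcp_pos"].round(2),f.round(2))
    if f[2]>9: break
print(o["t"],z)
E
```

```text
[0.18522876 0.54478747 0.33037113]
52.0 [684.22   1.48  52.33] [-0.26 -0.07  1.8 ]
51.0 [684.25   1.51  52.05] [-1.11  0.81  6.42]
50.0 [684.29   1.51  51.89] [-1.55  0.2   8.45]
49.0 [684.31   1.49  51.75] [-2.39  0.82 12.58]
10.65 49.0
```

```bash
cat >> h.py <<'E'
def stroke(phi0,phi1,z,step=8,target=13,feed=60,r=143):
    n=max(1,int(np.ceil(abs(phi1-phi0)/step)))
    for ph in np.linspace(phi0,phi1,n+1)[1:]:
        P,R=pose(ph,r,z,25); robot.servo_line(P,feed=feed,rotation=R)
        o=robot.observe(); f=o["contact_force"]; p=np.radians(ph)
        ft=-f[0]*np.sin(p)+f[1]*np.cos(p); a=o["tcp_pos"][:2]-C
        print(round(ph,1),"z",round(z,2),"fz",f[2].round(1),"ft",ft.round(1),"act",np.degrees(np.arctan2(a[1],a[0])).round(1),np.hypot(*a).round(1))
        if f[2]>30 or f[2]<2: print("stop"); break
        z+=np.clip((f[2]-target)/4.0,-1.5,1.5)
    print("t",o["t"]); return z
E
python3 - <<'E'
from h import *
z=stroke(15,55,49)
print(z)
cv2.imwrite("pics/side2.png",viewer.read_camera("side")[:,:,::-1]); print(pp("tub","side"),pp("jar_a","side"))
cv2.imwrite("pics/wrist2.png",viewer.read_camera("wrist")[:,:,::-1])
E
```

```text
23.0 z 49 fz 12.9 ft 2.0 act 23.4 143.2
31.0 z 48.98 fz 12.7 ft 2.7 act 31.3 143.2
39.0 z 48.9 fz 13.7 ft 2.7 act 39.2 143.2
47.0 z 49.08 fz 12.5 ft 2.5 act 47.1 143.3
55.0 z 48.95 fz 13.0 ft 3.1 act 55.0 143.4
t 13.0667
48.94619403816539
[(0.77, [516.6, 38.8, 49.8]), (0.45, [543.0, -35.6, 26.1])] [(0.92, [479.0, -79.8, 46.8]), (0.8, [614.7, 7.9, 48.9]), (0.8, [617.7, -362.4, -2.4]), (0.79, [599.3, -98.3, 48.9]), (0.77, [500.5, -331.1, 1.7]), (0.69, [854.3, -13.5, -0.5])]
```

View pics/side2.png

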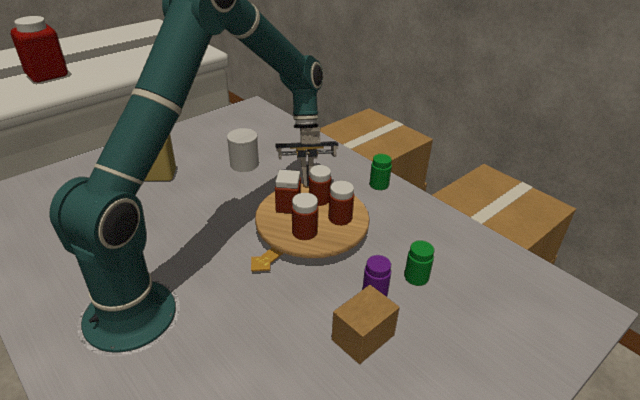

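View pics/wrist2.png

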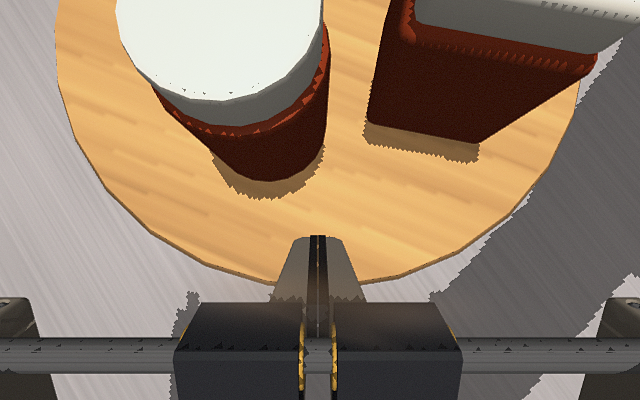

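The side view shows the carousel turned about 38°, with the containers untouched (tub lid at (288,178)). Continuing the stroke.

```bash
python3 - <<'E'
from h import *
z=stroke(55,127,48.95)
P,_=pose(127,146,90,25); robot.servo_line(P,feed=120)
robot.movep(*pose(127,190,240,25)) if kin.ik(*pose(127,190,240,25)) is not None else print("noik")
print(z,robot.observe()["t"])
for c in ("side","scene"):
  cv2.imwrite(f"pics/{c}3.png",viewer.read_camera(c)[:,:,::-1])
  for n in ("tub","jar_a","platter"): print(c,n,pp(n,c))
E
```

```text
63.0 z 48.95 fz 14.5 ft 2.9 act 62.9 143.4
71.0 z 49.32 fz 13.6 ft 2.5 act 70.9 143.5
79.0 z 49.48 fz 13.4 ft 2.3 act 78.8 143.6
87.0 z 49.58 fz 12.7 ft 2.8 act 86.8 143.6
95.0 z 49.51 fz 13.6 ft 3.1 act 94.7 143.8
103.0 z 49.65 fz 14.7 ft 2.3 act 102.6 143.8
111.0 z 50.06 fz 12.8 ft 1.9 act 110.6 143.9
119.0 z 50.02 fz 14.7 ft 1.9 act 118.5 143.9
127.0 z 50.44 fz 13.8 ft 3.2 act 126.6 143.7
t 17.6167
50.654045328272176 18.775
side tub [(0.83, [462.3, -38.3, 48.5]), (0.51, [377.4, -410.2, 1.6])]
side jar_a [(0.96, [626.7, -7.7, 51.2]), (0.86, [852.5, -13.5, -2.7]), (0.73, [562.3, -112.8, 47.0]), (0.66, [501.5, -332.9, 1.2]), (0.59, [621.7, -363.2, -2.7])]
side platter [(0.85, [544.1, -34.4, 27.0])]
scene tub [(0.84, [462.2, -36.5, 50.5])]
scene jar_a [(0.95, [528.6, 39.7, 52.5]), (0.95, [622.3, -366.5, 0.5]), (0.87, [567.2, -114.8, 46.8]), (0.74, [499.6, -330.2, -0.3]), (0.7, [855.8, -12.8, 2.4]), (0.66, [623.7, -3.6, 51.6])]
scene platter [(0.86, [545.5, -39.2, 34.5])]
```

View pics/side3.png

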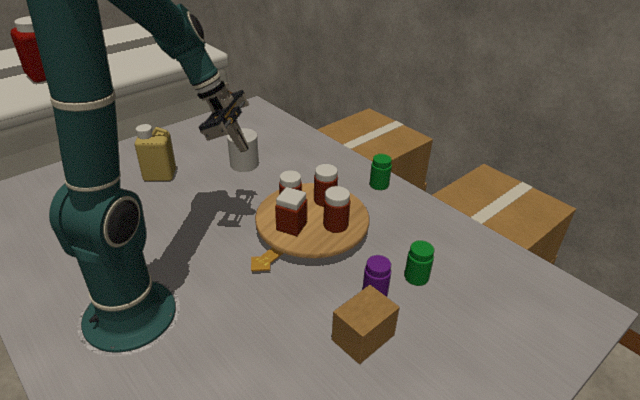

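View pics/scene3.png

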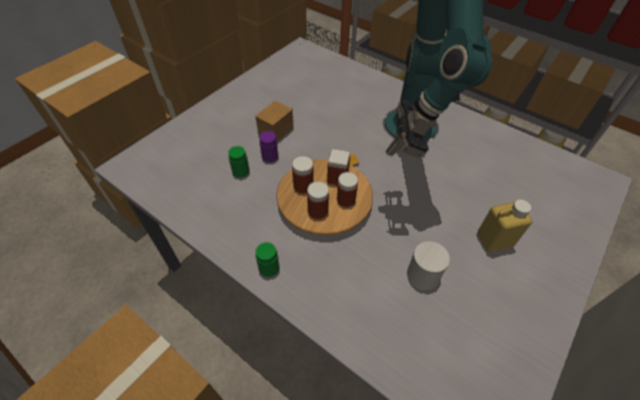

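Lifted clear. The tub at (462,-37) bears about 181.3°, so about 8° remain. The side view shows the lid at (290,198) just short of the pointer line, and the bystanders are unmoved. Second short stroke, then a precise check with the wrist camera.

```bash
python3 - <<'E'
from h import *
robot.movep(*pose(95,180,200,25))
robot.movep(*pose(95,145,110,25))
robot.servo_line(pose(95,143,56,25)[0],feed=80)
z=56
while z>44:
    z-=1
    robot.servo_line(pose(95,143,z,25)[0],feed=20)
    f=robot.observe()["contact_force"]
    if f[2]>11: break
print(z,f)
z=stroke(95,103.7,z,step=4.5,feed=40)
robot.servo_line(pose(103.7,146,90,25)[0],feed=120)
robot.movep(*pose(103.7,190,240,25))
# wrist camera overview: tool down, west-north of pointer
for c in ("side",):
  cv2.imwrite(f"pics/{c}4.png",viewer.read_camera(c)[:,:,::-1])
  for n in ("tub","platter"): print(c,n,pp(n,c))
viewer.read_camera("scene"); print(pp("tub","scene"))
print(robot.observe()["t"])
E
```

```text
50 [-2.50475726  0.61868402 13.15719089]
99.4 z 50 fz 11.6 ft 1.4 act 99.0 143.1
103.7 z 49.65 fz 14.4 ft 2.3 act 103.1 143.1
t 23.3583
side tub [(0.59, [464.3, -48.0, 44.8])]
side platter [(0.73, [544.7, -33.3, 26.7])]
[(0.82, [465.8, -46.9, 51.4])]
24.7667
```

```bash
python3 - <<'E'
from h import *
# candidate viewing poses: where do axis / pointer tip project? use current cam-in-tool transform
o=robot.observe(); i=viewer.camera_info("wrist"); Rt=Ro.from_rotvec(o["tcp_rot"]).as_matrix(); Rc=np.array(i["R"]); cc=-Rc.T@np.array(i["t"])
toff=Rt.T@(cc-o["tcp_pos"]); Rrel=Rc@Rt; print(toff.round(1),Rrel.round(2).tolist())
K=np.array(i["camera_matrix"])
tip=np.array([302,-76,16.]); ax=np.array([546,-35.5,48.]); tub=np.array([468,-48,160.])
res=[]
for x in range(350,600,50):
 for y in range(-60,260,40):
  for z in (260,320,380):
   for yaw in range(-180,180,30):
    for l in (0,20):
      Rm=Ro.from_euler("zy",[yaw,90+l],degrees=True).as_matrix()
      q=kin.ik([x,y,z],Ro.from_matrix(Rm).as_rotvec())
      if q is None: continue
      R2=Rrel@Rm.T; c2=np.array([x,y,z])+Rm@toff
      pts=[]
      for X in (tip,ax,tub):
        p=K@(R2@(X-c2)); pts.append(p[:2]/p[2] if p[2]>0 else [-999,-999])
      pts=np.array(pts)
      m=min(pts[:,0].min(),640-pts[:,0].max(),pts[:,1].min(),250-pts[:,1].max())
      if m>10: res.append((np.abs(np.array(q)-o["joints"]).max(),x,y,z,yaw,l,m,pts.round().tolist()))
res.sort(key=lambda r:r[0])
for r in res[:8]: print(r)
E
```

```text
[-170.5   -0.5  -83.4] [[0.0, 1.0, -0.0], [-0.29, 0.0, 0.96], [0.96, -0.0, 0.29]]
(np.float64(0.8260860963974423), 550, -60, 380, 0, 20, np.float64(24.327973208341007), [[308.0, 76.0], [334.0, 226.0], [328.0, 163.0]])
(np.float64(0.8272871051947064), 550, -60, 320, 0, 20, np.float64(22.93885963852702), [[307.0, 60.0], [336.0, 227.0], [330.0, 154.0]])
(np.float64(0.8279872270554502), 550, -60, 260, 0, 20, np.float64(21.13289814371055), [[306.0, 39.0], [339.0, 229.0], [332.0, 142.0]])
(np.float64(0.8841399529631213), 450, -60, 320, 0, 0, np.float64(22.4992509453252), [[305.0, 39.0], [335.0, 228.0], [330.0, 197.0]])
(np.float64(0.890799087118203), 550, -20, 260, 0, 20, np.float64(21.152526097194595), [[275.0, 39.0], [305.0, 229.0], [285.0, 142.0]])
(np.float64(0.8920029066926298), 550, -20, 320, 0, 20, np.float64(22.955916259931485), [[280.0, 60.0], [306.0, 227.0], [291.0, 154.0]])
(np.float64(0.8922198628447089), 550, -20, 380, 0, 20, np.float64(24.34305416200175), [[284.0, 76.0], [308.0, 226.0], [295.0, 163.0]])
(np.float64(0.8927469800913379), 450, -60, 380, 0, 0, np.float64(37.07329505898389), [[307.0, 45.0], [334.0, 213.0], [328.0, 182.0]])
```

View pics/side4.png

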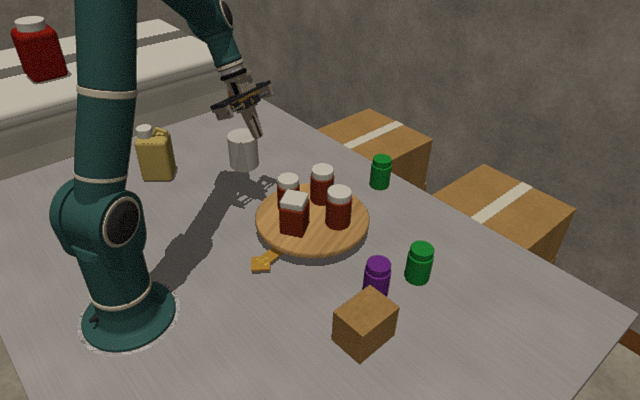

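The side view shows the tub (lid at (293,201)) almost in line with the pointer (262,262), at about 188.4° against 189.5°. Now a wrist view from above for the fine check.

```bash
python3 - <<'E'
from h import *
Rm=Ro.from_euler("zy",[0,90],degrees=True).as_rotvec()
robot.movep([450,-50,380],Rm); robot.hold(0.2)
i=viewer.camera_info("wrist"); im=viewer.read_camera("wrist")
cv2.imwrite("pics/wrist5.png",im[:,:,::-1])
import pickle; pickle.dump((im,i),open("w5.pkl","wb"))
for n in ("tub","pointer","platter","stand","jar_a"): print(n,[(round(d["confidence"],2),world("wrist",d["at"],i).round(1).tolist()) for d in viewer.pinpoint(n,"wrist")])
S={}
for n in ("tub","pointer","platter"):
    s=viewer.silhouettes(n,"wrist"); S[n]=[d["mask"] for d in s]; print(n,[(round(d["confidence"],2),int(d["mask"].sum())) for d in s])
pickle.dump(S,open("s5.pkl","wb")); print(robot.observe()["t"])
E
```

```text
tub [(0.72, [468.8, -50.7, 46.7])]
pointer []
platter [(0.58, [546.3, -36.6, 26.9])]
stand [(0.64, [544.9, -33.6, -5.8])]
jar_a [(0.96, [497.0, -328.6, 1.4]), (0.87, [616.5, 3.9, 47.3]), (0.82, [582.1, -108.8, 48.3]), (0.7, [516.3, 38.4, 52.6]), (0.57, [627.3, -361.4, 1.0]), (0.43, [543.8, -35.8, -4.8])]
tub [(0.63, 3448)]
pointer [(0.65, 1669)]
platter [(0.83, 18717)]
26.4167
```

View pics/wrist5.png

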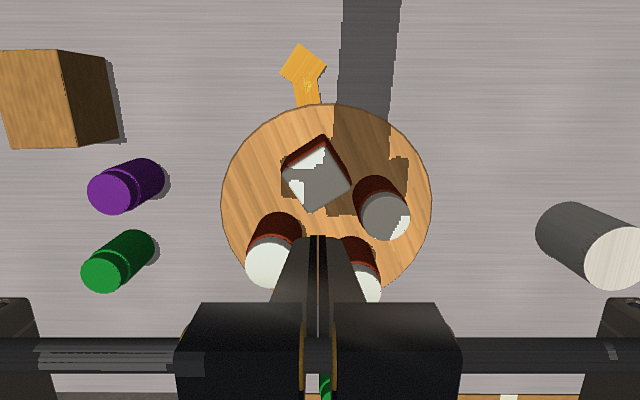

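The wrist view shows the arrow (303,70), the tub lid (316,180) and the platter rim all clear. I'll do one fit of platter circle, pointer and lid in this single picture.

```bash
python3 - <<'E'
from h import *
import pickle
from scipy.optimize import least_squares
im,i=pickle.load(open("w5.pkl","rb"))
R=np.array(i["R"]);K=np.array(i["camera_matrix"]);c0=-R.T@np.array(i["t"])
def up(uv,z):
    d=R.T@np.linalg.inv(K)@np.array([uv[0],uv[1],1.]); return (c0+d*(z-c0[2])/d[2])[:2]
zs=-3.5; hsv=cv2.cvtColor(im,cv2.COLOR_RGB2HSV)
wood=((hsv[...,1]>75)&(hsv[...,0]<25)).astype(np.uint8)
wood[:100]=0;wood[:,:205]=0;wood[:,450:]=0;wood[300:]=0
# rim points: rays from centre outward
pts=[]
for a in np.radians(np.arange(150,395,3)):
    u0=np.array([327,200]); last=None
    for r in range(70,125):
        x,y=(u0+r*np.array([np.cos(a),np.sin(a)])).round().astype(int)
        if wood[y,x]: last=(x,y)
    if last: pts.append(last)
P=np.array([up(p,52+zs) for p in pts])
s=least_squares(lambda q:np.hypot(P[:,0]-q[0],P[:,1]-q[1])-q[2],[546,-36,165],loss="soft_l1"); print("circle",s.x.round(1),np.abs(s.fun).mean().round(2))
cx=s.x[:2]
cx_fixr=least_squares(lambda q:np.hypot(P[:,0]-q[0],P[:,1]-q[1])-165,[546,-36],loss="soft_l1").x; print(cx_fixr)
# pointer
m=((hsv[...,0]>15)&(hsv[...,0]<28)&(hsv[...,1]>150)&(hsv[...,2]>110)).astype(np.uint8)
m[:35]=0;m[100:]=0;m[:,:270]=0;m[:,340:]=0
ys,xs=np.where(m); Q=np.array([up(p,21+zs) for p in zip(xs,ys)]); print("ptr n",len(xs))
for c in (cx,cx_fixr):
    d=Q-c; r=np.hypot(*d.T); a=np.degrees(np.arctan2(d[:,1],d[:,0]))%360
    print([(lo,round((a[(r>=lo)&(r<lo+10)].min()+a[(r>=lo)&(r<lo+10)].max())/2,1),round(a[(r>=lo)&(r<lo+10)].mean(),1)) for lo in range(170,250,10) if ((r>=lo)&(r<lo+10)).sum()>8])
# direction of tongue itself via symmetry: PCA of mask
cnt=max(cv2.findContours(m,0,2)[0],key=cv2.contourArea)
print("arrow", [(p.tolist(),up(p,21+zs).round(0).tolist()) for p in cv2.approxPolyDP(cnt,2,True)[:,0]])
big=cv2.resize(im[120:230,260:370],None,fx=5,fy=5,interpolation=cv2.INTER_CUBIC); cv2.imwrite("pics/lid5.png",big[:,:,::-1])
big=cv2.resize(im[35:115,265:345],None,fx=7,fy=7,interpolation=cv2.INTER_CUBIC); cv2.imwrite("pics/ptr5.png",big[:,:,::-1])
E
```

```text
circle [543.8 -35.6 161.9] 0.87
[547.44489683 -35.80193377]
ptr n 1536
[(170, np.float64(189.5), np.float64(189.4)), (180, np.float64(189.6), np.float64(189.6)), (190, np.float64(189.6), np.float64(189.6)), (200, np.float64(189.6), np.float64(189.5)), (210, np.float64(189.7), np.float64(189.6)), (220, np.float64(189.7), np.float64(189.6)), (230, np.float64(189.7), np.float64(189.6)), (240, np.float64(189.7), np.float64(189.7))]
[(170, np.float64(189.3), np.float64(188.6)), (180, np.float64(189.4), np.float64(189.3)), (190, np.float64(189.3), np.float64(189.3)), (200, np.float64(189.4), np.float64(189.3)), (210, np.float64(189.5), np.float64(189.3)), (220, np.float64(189.4), np.float64(189.4)), (230, np.float64(189.3), np.float64(189.4)), (240, np.float64(189.4), np.float64(189.4))]
arrow [([298, 43], [300.0, -77.0]), ([279, 72], [339.0, -105.0]), ([293, 83], [354.0, -85.0]), ([296, 99], [377.0, -81.0]), ([319, 99], [377.0, -47.0]), ([316, 78], [347.0, -51.0]), ([325, 64], [328.0, -38.0])]
```

View pics/lid5.png

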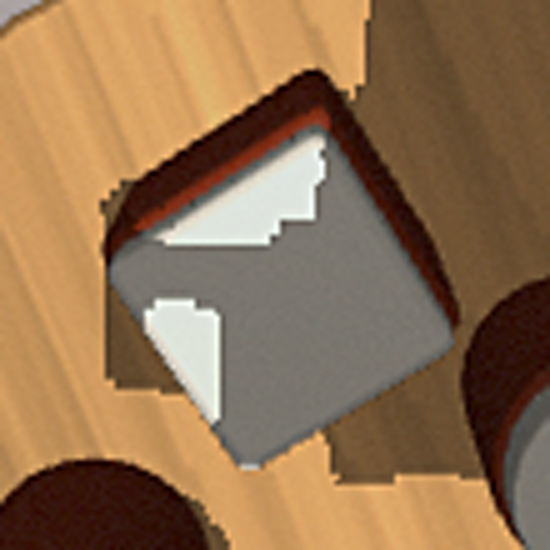

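View pics/ptr5.png

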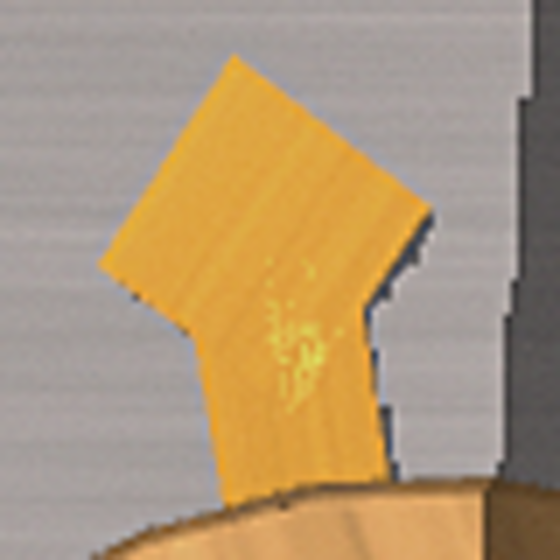

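```bash
python3 - <<'E'
from h import *
import pickle
im,i=pickle.load(open("w5.pkl","rb"))
R=np.array(i["R"]);K=np.array(i["camera_matrix"]);c0=-R.T@np.array(i["t"])
def up(uv,z):
    d=R.T@np.linalg.inv(K)@np.array([uv[0],uv[1],1.]); return (c0+d*(z-c0[2])/d[2])[:2]
L=np.array([(320,130),(455,342),(250,467),(110,265)])/5+[260-.4,120-.4]
for z in (155,158.5):
    Q=np.array([up(p,z) for p in L]); m=(Q[0]+Q[2]+Q[1]+Q[3])/4
    print(Q.round(0).tolist(),[np.hypot(*(Q[k]-Q[k-1])).round(1) for k in range(4)],m)
    for c in ([545.5,-35.7],[547,-35.8]): d=m-c; print(np.degrees(np.arctan2(d[1],d[0]))%360,np.hypot(*d))
E
```

```text
[[426.0, -41.0], [476.0, -9.0], [508.0, -58.0], [458.0, -91.0]] [np.float64(58.6), np.float64(60.0), np.float64(58.4), np.float64(60.0)] [466.79906589 -49.66483173]
190.0619339598728 79.930304357158
189.80813347311195 81.39056082006942
[[425.0, -42.0], [475.0, -9.0], [507.0, -58.0], [457.0, -90.0]] [np.float64(58.1), np.float64(59.5), np.float64(57.9), np.float64(59.5)] [465.91955758 -49.65495414]
189.94606768444913 80.79472483048698
189.69699290531562 82.25568610657021
```

The tub bears about 189.8° and the pointer about 189.5°, well aligned. Last I'll check that the bystanders stayed put, then hand in.

```bash
python3 - <<'E'
from h import *
for c in ("side","scene"):
  im=viewer.read_camera(c); cv2.imwrite(f"pics/{c}6.png",im[:,:,::-1])
  for n in ("tub","jug","carton","can"): print(c,n,pp(n,c)[:1])
o=robot.observe(); print(o["t"],o["contact_force"]); robot.job_done()
E
```

```text
side tub [(0.97, [468.2, -50.8, 49.7])]
side jug [(0.69, [333.3, 501.4, -0.7])]
side carton [(0.72, [375.8, -405.7, 2.8])]
side can [(0.57, [588.1, 376.0, 3.7])]
scene tub [(0.94, [466.5, -45.9, 47.7])]
scene jug [(0.84, [330.2, 496.1, -1.1])]
scene carton [(0.89, [378.3, -406.9, 1.1])]
scene can [(0.95, [586.7, 376.6, -2.4])]
26.9167 [-0.33881752 -0.49505756 -0.19457507]
the job is handed in; nothing more can be done
```

View pics/side6.png

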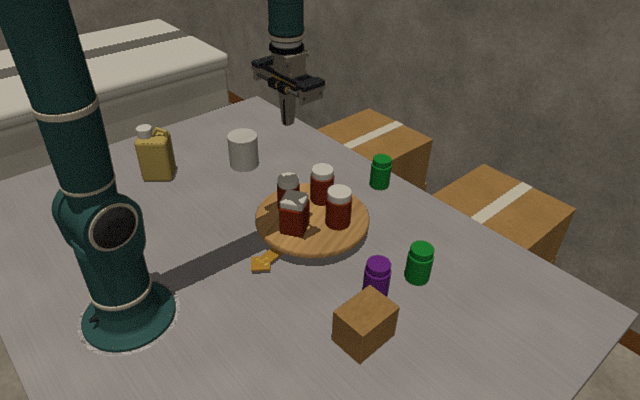

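The square tub now stands in line with the brass pointer, and I handed the job in at about 27 s with the gripper clear above. I turned the carousel about 115° in two pressing strokes on the bare rim. The shut fingers leaned 25° outwards, and the highest force I read was about 15 N.

- **Alignment:** fitting the platter edge, pointer and tub lid in one wrist-camera picture put the tub at about 189.8° and the pointer at about 189.5°. The trained networks disagreed somewhat. Their tub readings ran from about 187.5° to 191°, which is within their 4 mm accuracy.
- **Weaker points in the fit:** the platter circle came out at 162 mm instead of 165 mm, and the lid measured about 59 mm across. Both shift the bearing by only a few tenths of a degree.
- **Containers and bystanders:** no picture showed contact with a container. The jug, carton and can read within about 6 mm of where they started, which is about the networks' error.

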